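Check a cast award block in the strain viewer

TASK

Lift the tall flat-topped clear block out of the open mould, touching it on its two frosted faces only, never on its polished faces or its top, and hold it upright in the light path of the strain viewer: centred between the two round windows, with its polished faces square to them. Finish while still holding it there, touching nothing else with it. Leave the other two castings in the mould, do not bump the viewer, and leave the things lying around where they are.

Things in the scene. Friction and masses are not known exactly. Their poses are not given: they have to be found in the camera images.
- tall_block: The casting to check: clear resin block upright in a mould cavity, flat top, 64 mm tall, about 80 g; 40 mm along its x, 26 mm along its y. The faces at y = -13 and +13 mm are frosted (white, matt): touch only these. The faces at x = -20 and +20 mm and the top are polished, see-through. Origin: centre of its underside, z up. It stands loose, 18 mm deep in the cavity, 46 mm proud of the mould.
- tall_block_mid (a point): The middle of the tall block, 32 mm above its underside, on its centre line; turns with the block.
- mould: Fixed lower half of a grey metal mould: slab 214 (its x) x 74 (its y) x 28 mm high, origin at the centre of its underside. Three cavities along its x, at x = -60, 0, +60 mm, each 43 x 29 mm, 18 mm deep, 1.5 mm clear round the castings. The castings' polished faces look along the mould's x, at each other, the frosted ones along its y. Two 9 mm pins rise 10 mm at opposite corners.
- slant_block: Casting with the same footprint and the same frosted and polished faces, but with a sloping top: 64 mm tall at its -x side, 44 mm at its +x side. It stands in another cavity; leave it there. Origin at the centre of its underside.
- short_block: Casting with the same footprint and faces, flat top, only 44 mm tall. It stands in the remaining cavity; leave it there. Origin at the centre of its underside.
- viewer: Fixed strain viewer: base plate 360 (its x) x 120 x 17 mm high; at its -x end a lamp house, 112 mm wide, 121 mm high, with a round lit window 50 mm across; facing it at the +x end a round dark analyser in a ring with a hood, top at 118 mm, small lever out to y = +60 mm. Free gap between the windows: x = -75 to +74 mm. The light path runs along its x at z = 80 mm. Origin: centre of its underside.
- light_path (a point): The middle of the viewer's light path, midway between the two windows, 80 mm above the table; its x axis is the light path.
- thread_cone_a: Grey thread cone, 50 mm across the foot, 92 mm tall, standing; bystander. Origin under its centre.
- thread_cone_b: Blue thread cone, 50 mm across the foot, 92 mm tall, standing; bystander. Origin under its centre.
- snips: Thread snips with red handles lying flat, about 135 mm long, 11 mm high; bystander. Origin near the middle.
- screwdriver: Black-handled screwdriver lying flat, 150 mm long, 26 mm thick; bystander. Origin at the middle.
- bobbin: Small steel bobbin, 21 mm across, 11 mm high; bystander. Origin under its centre.
- hoop: White round embroidery hoop lying flat, 124 mm across, 13 mm high; bystander. Origin at its centre, on the table.
Things that resemble listed ones, but are neither listed nor needed, are in the scene too. What is shaped like the tall_block but purple is not meant.

How it is judged:
On the way:
1. the tall block is out of its cavity, its underside 10 mm or more above the mould, gripped on both frosted faces (z of tall_block in the frame of mould above 0.038 m and contact force between the fingers and tall_block_c1 above 0.5 N and contact force between the fingers and tall_block_c2 above 0.5 N), for 0.2 s.
At the end, for the whole second after the job is handed in: The tall block is held by its two frosted faces, at rest and clear of the viewer: its middle within 8 mm sideways, 10 mm in height and 25 mm along the light path of the path's middle; square to the path and upright within 0.15 rad. The other two castings are within 8 mm of where they stood (x of tall_block_mid in the frame of viewer between -0.025 and 0.025 m and y of tall_block_mid in the frame of viewer between -0.008 and 0.008 m and z of tall_block_mid in the frame of viewer between 0.07 and 0.09 m and angle between the x axis of tall_block and the x axis of viewer, either way round below 0.15 rad and angle between tall_block's own z axis and vertical below 0.15 rad and linear speed of tall_block below 0.02 m/s and contact force between the fingers and tall_block_c1 above 0.5 N and contact force between the fingers and tall_block_c2 above 0.5 N and contact force between tall_block and viewer below 0.1 N and distance of each of slant_block, short_block from where it was at the start of the episode below 0.008 m); the arm keeps its last pose, push and grip.
It fails at once if the robot touches the tall block anywhere but on its frosted faces (contact force between any of the fingers, the arm and tall_block_c0 above 0.3 N).
It fails at once if the viewer is bumped (over 3 N) (contact force between viewer and anything else above 3 N).
It fails at once if another casting is lifted or pushed from its place (over 8 mm) (distance of any of slant_block, short_block from where it was at the start of the episode above 0.008 m).
It fails at once if a bystander is moved by more than 25 mm (distance of any of thread_cone_a, thread_cone_b, snips, screwdriver, bobbin, hoop from where it was at the start of the episode above 0.025 m).
It also fails if it takes over 45 s, if anything falls off the work surface, if the arm or the gripper's body presses on something with over 40 N, if the wrist force passes 120 N, or if a joint passes its speed limit or range.

ROBOT

A 6-joint arm with a two-finger parallel gripper is mounted at the origin on the work surface. World frame = base frame: x ahead of the robot, y to its left, z up, the work surface at z = 0. Lengths are in m, angles in rad, forces in N, time in s.
With the tool pointing down it reaches from about 0.375 to 0.975 m from the base axis. Payload 3.8 kg.
Tool frame: the origin (TCP) lies midway between the tips of the shut fingers; the grasp point (between the pads) lies 19 mm behind it; x points along the fingers, z is the direction in which the jaws open and shut, and the axes are right-handed (so a half turn about x gives the same grasp; the last joint's range is limited). The gripper opens to 88 mm and grips with 3 to 60 N. Pads are 18 mm wide; open, the fingers measure 123 mm over their backs; the gripper's body (75 mm by 187 mm) begins 45 mm behind the grasp point.
Start: joints at [1.288, 0.264, 1.604, -0, 1.274, -0.037], TCP at [0.164, 0.655, 0.239] pointing down, gripper open.
Joint ranges: [-2.63, 2.63], [-0.94, 2.18], [0.31, 2.57], [-1.31, 4.45], [0, 2.66], [-2.55, 2.55]. Speed limits (rad/s): [2.57, 2.57, 3.14, 3.14, 3.14, 3.14].

INTERFACE

Orientations are given as a unit quaternion [x, y, z, w].
In Python, from cell import observe, camera, workorder gives the robot as it stands.
- The arm moves only by the tool carry_out, never from a script. Its argument "deltas" is text: rows parted by semicolons, each of 7 numbers parted by spaces: the gripper's target within -1 to 1 (fully open at 1, half-way at 0, shut at -1), then the shift along the world's x, y, z in mm, then the turn, a rotation vector about the world's x, y, z in rad. In form: gripper tx ty tz ax ay az; .... A call has 1 to 10 rows; each row shifts and turns the commanded pose from where the row before left it; what a row does not reach is not made up. A row lasts 1/8 s, in which the tool goes at most 62.5 mm and 10.7 degrees, less where a joint would pass 70% of its speed; a pose out of reach is approached as far as the arm can. A call is refused whole if a number of a shift passes 62.5 or a number of a turn 0.188, either way. A call with a gripper value outside its range is refused whole. The fingers move at their own pace and stop on an object; "force" is the grip in N (left out, the last holds). Time passes only in rows, so rows that do not move let the fingers close. It gives the time, the measured TCP pose, the force and the opening at its end, in the units of the state.
- observe(): the state, without advancing time (a new reading comes with each control period).
- camera(name): name is "scene" or "top" or "wrist"; returns a dict with "color" (384x512x3 uint8, red, green, blue), "z_map" (384x512 float32, m along the optical axis (not along the pixel's ray), 0 where there is no reading), "fx", "fy", "cx", "cy" (pixels), "dist" ([k1, k2, p1, p2, k3] as OpenCV has them; the pictures are not rectified), "rvec" (rotation vector, rad) and "tvec" (3), from world to camera coordinates, as OpenCV has them; the wrist camera has in their place "tool_from_camera" (4x4, takes a point from camera to tool coordinates, whose origin is the TCP and whose axes are the tool frame's). Camera axes: x right, y down, z forward; pixel columns grow to the right and rows downward; lengths in m; the calibration is good to about 2 mm. A picture is of the moment at which its call begins: read the wrist's pose just before it.
- workorder.sign_off(): hands the job in, once; it reports no verdict.
The state is a dict: "clock": time; "joint_pos": joint angles; "joint_velocities": joint speeds; "joint_torque": joint torques, N m; "position": TCP position; "tool_rot": TCP orientation; "contact_force": force on the tool from outside, world axes, zero at the start; "wrist_torque": the same for the moment, N m; "opening": finger opening in m.
Only numpy, scipy, OpenCV 4.12 (cv2) and the standard library are available. Lean on these libraries where they do the work, as an engineer would, in place of code of your own. Each camera call takes 0.05 s, during which the arm holds its last target.

## Working session

There is one attempt and no reset: what is moved stays moved. The work goes in short steps, Python scripts to look and compute and a tool call to move; the robot and the scene stay as the last step left them, time stands still between calls to the robot, and variables do not carry over. Pictures are saved under pics/ and viewed, and the job is handed in when it is done.

Besides the shell and the picture viewer there is one more tool, called as name(argument=value, ...) on one line, values as JSON. carry_out: Moves the arm, as the interface text tells. Its arguments: {"type":"object","properties":{"deltas":{"type":"string"},"force":{"type":"number"}},"required":["deltas"]}

```bash
mkdir -p pics; ls; python3 - <<'E'
from cell import observe, camera
import cv2
print(observe())
for n in("scene","top","wrist"):
    c=camera(n); cv2.imwrite(f"pics/{n}0.png",c["color"][...,::-1])
    print(n,{k:v for k,v in c.items() if k not in("color","z_map")})
    import numpy as np; np.savez(f"pics/{n}0.npz",**c)
E
```

```text
pics
{'clock': 0.0, 'joint_pos': array([ 1.28805550e+00,  2.64723395e-01,  1.60538060e+00, -3.00787030e-05,
        1.27367498e+00, -3.68849579e-02]), 'joint_velocities': array([-0.00055536, -0.00047244,  0.00109263,  0.00014491, -0.00042313,
       -0.00061246]), 'joint_torque': array([-3.06271031e-04, -5.02122474e+01, -3.56880069e+01,  7.26652262e-02,
        2.96928466e-02, -1.88180875e-04]), 'position': array([0.16408939, 0.65402055, 0.23740448]), 'tool_rot': array([-0.43538073,  0.55815461,  0.43445898,  0.55691332]), 'contact_force': array([-0.32120897, -0.58492598,  0.49091474]), 'wrist_torque': array([ 0.05477054, -0.01981495,  0.0363041 ]), 'opening': 0.08833593483306189}
scene {'fx': 465.93727974402424, 'fy': 465.93727974402424, 'cx': 265.5608871138832, 'cy': 187.34827392041197, 'dist': array([0.01918035, 0.        , 0.        , 0.        , 0.        ]), 'rvec': array([ 2.09863161,  0.92871673, -0.45010509]), 'tvec': array([-0.37866562, -0.20515126,  1.83343749])}
top {'fx': 436.9454699596369, 'fy': 436.9454699596369, 'cx': 261.2325020628787, 'cy': 190.88785799708361, 'dist': array([-0.12289032,  0.        ,  0.        ,  0.        ,  0.        ]), 'rvec': array([ 2.18250636, -2.20249343,  0.0678769 ]), 'tvec': array([0.00341011, 0.54294296, 1.58331077])}
wrist {'fx': 284.38500136472936, 'fy': 284.38500136472936, 'cx': 255.49591055637103, 'cy': 194.48295606725551, 'dist': array([-0.05919874,  0.        ,  0.        ,  0.        ,  0.        ]), 'tool_from_camera': array([[ 1.06340163e-03, -2.99024069e-01,  9.54244976e-01,
        -1.47059579e-01],
       [ 1.76408967e-05, -9.54245510e-01, -2.99024256e-01,
         7.66416773e-02],
       [ 9.99999434e-01,  3.34816620e-04, -1.00947118e-03,
         2.14562596e-04],
       [ 0.00000000e+00,  0.00000000e+00,  0.00000000e+00,
         1.00000000e+00]])}
```

View pics/scene0.png

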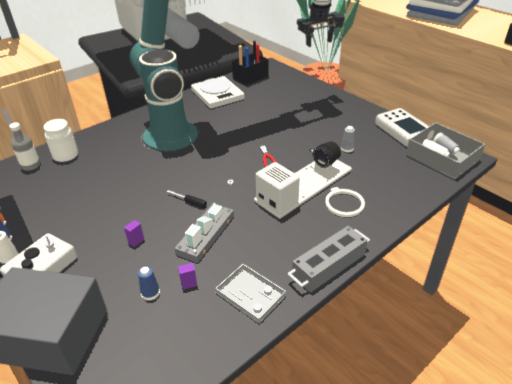

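View pics/top0.png

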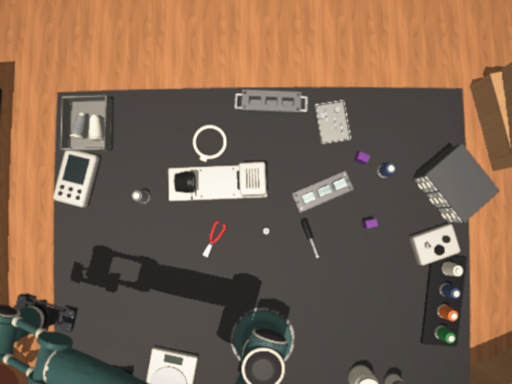

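View pics/wrist0.png

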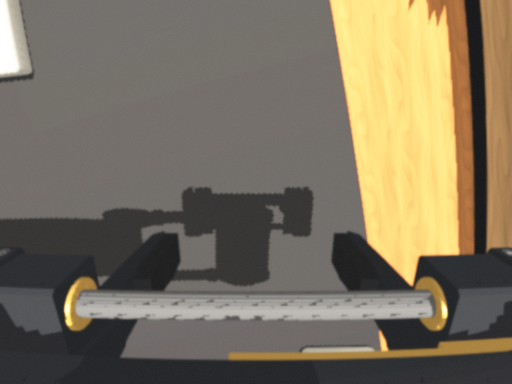

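The top view shows the mould with castings at about (322,191) and the viewer at about (217,182), with its lamp house at (252,180) and its analyser at (185,182). The purple blocks at (362,157) and (370,223) are decoys. Next I'll zoom in and measure.

```bash
cat > h.py <<'E'
import numpy as np, cv2
def load(n): return dict(np.load(f"pics/{n}.npz"))
def cloud(c):
    K=np.array([[c["fx"],0,c["cx"]],[0,c["fy"],c["cy"]],[0,0,1.]])
    h,w=c["z_map"].shape
    uv=np.stack(np.meshgrid(np.arange(w),np.arange(h)),-1).reshape(-1,1,2).astype(float)
    n=cv2.undistortPoints(uv,K,c["dist"]).reshape(h,w,2)
    z=c["z_map"]; return np.dstack([n[...,0]*z,n[...,1]*z,z])
def world(c):
    P=cloud(c); R=cv2.Rodrigues(c["rvec"])[0]
    return (P-c["tvec"])@R
E
python3 - <<'E'
from h import *
t=load("top0"); s=load("scene0")
a=cv2.resize(t["color"][140:240,150:390],None,fx=3.3,fy=3.3,interpolation=cv2.INTER_CUBIC)
b=cv2.resize(s["color"][130:300,150:380],None,fx=3.4,fy=3.4,interpolation=cv2.INTER_CUBIC)
cv2.imwrite("pics/a.png",a[...,::-1]);cv2.imwrite("pics/b.png",b[...,::-1])
W=world(t); m=t["z_map"]>0
print("table z",np.median(W[220:235,150:190,2]))
for n,(r0,r1,c0,c1) in dict(mould=(165,218,285,360),viewer=(155,206,160,272)).items():
    w=W[r0:r1,c0:c1][m[r0:r1,c0:c1]]; print(n,np.histogram(w[:,2],np.arange(-.01,.14,.01)))
np.set_printoptions(linewidth=250)
print((W[168:214:2,290:356:2,2]*1000).astype(int))
E
```

```text
table z 6.005732275857791e-06
mould (array([1506, 1264,   39,  644,  213,   24,   95,   75,   79,    2,    0,
          0,    0,    0,    0]), array([-0.01,  0.  ,  0.01,  0.02,  0.03,  0.04,  0.05,  0.06,  0.07,
        0.08,  0.09,  0.1 ,  0.11,  0.12,  0.13,  0.14]))
viewer (array([1260, 1212, 1528,  287,    3,   10,   30,   20,   15,   24,   66,
        154,  598,  473,    0]), array([-0.01,  0.  ,  0.01,  0.02,  0.03,  0.04,  0.05,  0.06,  0.07,
        0.08,  0.09,  0.1 ,  0.11,  0.12,  0.13,  0.14]))
[[  3   1  -3   4  -6  10  -5   6   1   0   3   4   5   1  -2  -4   1   3   0   5  10   0  -5   0  -3   1  -1   4   1  -2  -1  -6   0]
 [  3  -3   4  -3   5   0   2  -4  -2   3   4  -2  -3  -1   3   2   0   0  -3  -2  -3   1  -6 -12   0  -3   0 -10   3  -1   5   0  -5]
 [  1   0   4  -6   0  -1  -3  -4   0   2   0   2  -1   1  -2   2  -1  -4   1   1  -5  -2   8   0   4  23  23  24  -1  -7  -1  -2  -2]
 [ -3  -4  -2   0   0  -4   1   4   3  -2   0  -5   0   2   6   8   0   2   0   1   3   4   0  27  24  24  30  33  25   1   1   0   0]
 [ -3  -1   0   4   2  -2  -2  -4  -8   0  -9  
[... 1818 characters left out ...]
 -3  -3   3   1  -2   1]
 [  1   0  -3   5  29  28  27  16  27  28  25  23  31  30   0  -8  -2   0   3   1  -1   2  -3  -5   5   0   0   0   1   0   2   1   7]
 [ -6   0  -1   0  25  23  27  26  29  24  28  27   3  -1  -4  -4  -5  -1  -4   3   0   0   0   1  -1  -1   2   1   0  -3   0   0   3]
 [  1   0  -1  -1  14  27  38  28  21  21  -1  -6  -3  -1   0  -2   0  -8  -1  -2  -8  -4   1   6  -2   2   7   3  -3   1   0   9   3]
 [ -4  14   0   1   2  24  23   0   0  -3   4   0  -5   0   0  -8  -5   0   0   0  -1   1   0  -6   0   2   2  -1  -1  -7  -2   3   0]
 [ -2  -6   4  -2   1   6   0   5   0  -2   0   0   3  -1   6  -7  -1  -1   3  -1   2   0  -3  -6  -4   0   0   0   0  -2   3   5   0]]
```

View pics/a.png

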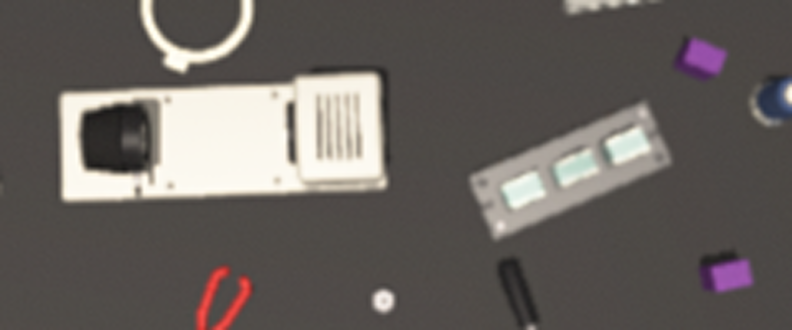

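View pics/b.png

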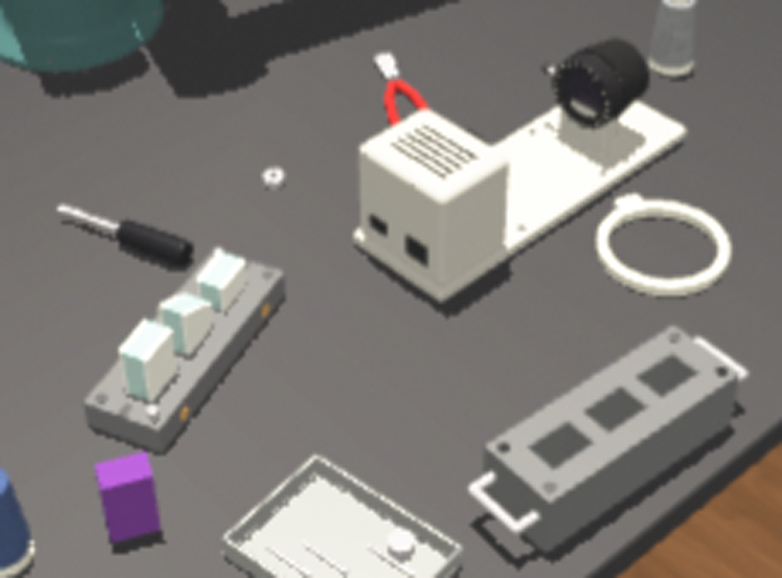

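```bash
python3 - <<'E'
from h import *
np.set_printoptions(precision=4,suppress=True)
t=load("top0");W=world(t)
def fit(n,r0,r1,c0,c1,z0,z1,W=W):
    w=W[r0:r1,c0:c1].reshape(-1,3); w=w[(w[:,2]>z0)&(w[:,2]<z1)]
    r=cv2.minAreaRect((w[:,:2]*1000).astype(np.float32)); print(n,len(w),r,"med",np.median(w,0)*1000)
    return w
fit("mould",165,218,285,360,.018,.040)
fit("tall",175,192,331,350,.064,.085)
fit("slant",182,200,312,332,.05,.085)
fit("short",190,206,298,320,.043,.065)
fit("viewer plate",155,206,160,272,.010,.026)
fit("viewer all",155,206,160,272,.010,.2)
fit("lamp",155,206,235,272,.110,.14)
fit("analyser",155,206,160,215,.05,.14)
s=load("scene0");S=world(s)
w=S[130:300,150:380].reshape(-1,3)
for n,k in dict(mould=(0.018,.04,-.35,-.02),tall=(.066,.085,-.35,-.02),viewplate=(.01,.026,0.0,.5),lamp=(.112,.14,-.0,.2)).items():
    q=w[(w[:,2]>k[0])&(w[:,2]<k[1])&(w[:,1]>k[2])&(w[:,1]<k[3])]
    print("scene",n,len(q),np.median(q,0)*1000,cv2.minAreaRect((q[:,:2]*1000).astype(np.float32)))
E
```

```text
mould 869 ((541.0980834960938, -224.793212890625), (74.8443832397461, 213.12564086914062), 22.98740577697754) med [ 539.7272 -219.2454   27.6502]
tall 88 ((560.9580688476562, -270.7051086425781), (26.131175994873047, 58.23727035522461), 23.84745216369629) med [ 564.9102 -277.1971   72.7592]
slant 103 ((535.4615478515625, -211.93699645996094), (25.612947463989258, 72.43037414550781), 21.829673767089844) med [ 538.329  -224.712    62.6259]
short 91 ((523.2572631835938, -180.95953369140625), (25.59024429321289, 64.95877838134766), 25.306476593017578) med [ 520.6433 -171.8731   54.1802]
viewer plate 1803 ((599.2443237304688, 159.0454864501953), (162.02670288085938, 367.1453857421875), 1.8024989366531372) med [574.2827 186.0138  16.5346]
viewer all 3208 ((599.2443237304688, 159.0454864501953), (162.02670288085938, 367.1453857421875), 1.8024989366531372) med [575.1349 159.9098  20.7895]
lamp 862 ((582.09375, 33.66249084472656), (96.62714385986328, 111.43269348144531), 89.42467498779297) med [581.4194  30.2282 120.2479]
analyser 457 ((565.689697265625, 267.83514404296875), (68.8478775024414, 98.5388412475586), 89.33023071289062) med [570.5277 261.793  108.9246]
scene mould 1779 [ 577.9659 -184.0271   27.7617] ((444.102294921875, -177.59518432617188), (938.584716796875, 314.75067138671875), 0.019796637818217278)
scene tall 166 [ 563.7789 -272.2404   73.0364] ((323.3104248046875, -153.53221130371094), (64.10536193847656, 591.9874267578125), 64.82278442382812)
scene viewplate 1688 [612.4199 188.2611  16.5031] ((480.6441955566406, 225.5068817138672), (870.225830078125, 449.062744140625), 0.053905997425317764)
scene lamp 546 [591.9788  36.1502 121.2181] ((586.5989990234375, 42.707061767578125), (85.34864807128906, 109.90362548828125), 89.94005584716797)
```

```bash
python3 - <<'E'
from cell import observe
from scipy.spatial.transform import Rotation as R
import numpy as np
np.set_printoptions(precision=4,suppress=True)
o=observe(); M=R.from_quat(o["tool_rot"]).as_matrix(); print(M)
print("jaw yaw",np.arctan2(M[1,2],M[0,2]),"q1",o["joint_pos"][0],o["joint_pos"][5])
E
```

```text
[[-0.0005 -0.9699  0.2433]
 [-0.0016  0.2433  0.9699]
 [-1.      0.0001 -0.0017]]
jaw yaw 1.324991395668176 q1 1.2880917773730758 -0.03689710025034047
```

carry_out(deltas="1 24 -55 0 0 0 -0.054;1 24 -55 0 0 0 -0.054;1 24 -55 0 0 0 -0.054;1 24 -55 0 0 0 -0.054;1 24 -55 0 0 0 -0.054;1 24 -55 0 0 0 -0.054;1 24 -55 0 0 0 -0.054;1 24 -55 0 0 0 -0.054;1 24 -55 0 0 0 -0.054;1 24 -55 0 0 0 -0.054")

```text
clock: 1.4
position: [0.4045, 0.1029, 0.2388]
tool_rot: [-0.27, 0.653, 0.27, 0.654]
contact_force: [0.6, 0.3, -0.4]
opening: 0.0882
```

carry_out(deltas="1 23 -55 0 0 0 -0.055;1 23 -55 0 0 0 -0.055;1 23 -55 0 0 0 -0.055;1 23 -55 0 0 0 -0.055;1 23 -55 0 0 0 -0.055;1 23 -55 0 0 0 -0.055;1 23 -54 0 0 0 -0.054;1 0 0 0 0 0 0;1 0 0 0 0 0 0")

```text
clock: 2.52
position: [0.5647, -0.2789, 0.2379]
tool_rot: [-0.14, 0.693, 0.141, 0.693]
contact_force: [-0.1, 0.0, -0.8]
opening: 0.0883
```

```bash
cat >> h.py <<'E'
def snap(n,name):
    from cell import observe,camera
    o=observe(); c=camera(n)
    from scipy.spatial.transform import Rotation as R
    if n=="wrist": c.update(position=o["position"],tool_rot=o["tool_rot"])
    np.savez(f"pics/{name}.npz",**c)
    cv2.imwrite(f"pics/{name}.png",c["color"][...,::-1]); return c,o
def wworld(c):
    from scipy.spatial.transform import Rotation as R
    T=c["tool_from_camera"]; P=cloud(c)@T[:3,:3].T+T[:3,3]
    return P@R.from_quat(c["tool_rot"]).as_matrix().T+c["position"]
E
python3 - <<'E'
from h import *
c,o=snap("wrist","w1"); print(o["clock"],o["position"],o["tool_rot"],o["joint_pos"])
W=wworld(c); q=W.reshape(-1,3)[c["z_map"].ravel()>0]
print(np.histogram(q[:,2],np.arange(-.02,.12,.01)))
E
```

```text
2.525 [ 0.56467982 -0.2789314   0.2378738 ] [-0.14014153  0.69340166  0.14127218  0.69252917] [-4.98585405e-01  1.81170782e-01  1.70559985e+00  4.52337130e-04
  1.25679540e+00 -8.99379211e-01]
(array([     0,   9815, 111774,   2742,  10088,   2496,   1030,   1888,
         2026,   1047,     91,    160,      0]), array([-0.02, -0.01,  0.  ,  0.01,  0.02,  0.03,  0.04,  0.05,  0.06,
        0.07,  0.08,  0.09,  0.1 ,  0.11]))
```

View pics/w1.png

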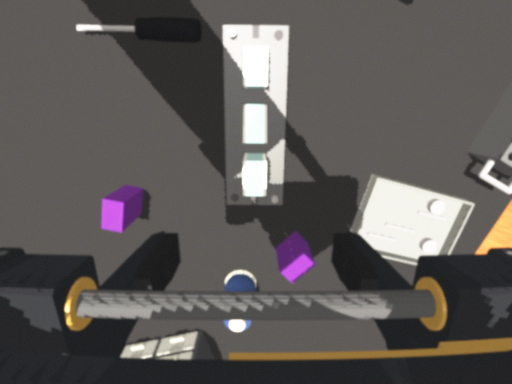

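The wrist view has the tall block at (256,172), the slant block at (255,123) and the short block at (255,65). The thread cone is below the jaws at (240,300). Now I'll measure precisely.

```bash
python3 - <<'E'
from h import *
c=load("w1");W=wworld(c)
def fit(n,r0,r1,c0,c1,z0,z1):
    w=W[r0:r1,c0:c1].reshape(-1,3); w=w[(w[:,2]>z0)&(w[:,2]<z1)]
    lo,hi=None,None
    r=cv2.minAreaRect((w[:,:2]*1000).astype(np.float32)); print(n,len(w),r,"med",np.median(w,0)*1000)
    # robust extents in mould axes
    th=np.radians(23.);u=np.array([np.sin(th),-np.cos(th)]);v=np.array([np.cos(th),np.sin(th)])
    for a in(u,v): print("  ",np.percentile(w[:,:2]@a*1000,[0.5,1,5,50,95,99,99.5]))
fit("mould",20,210,215,295,.020,.036)
fit("tall",145,200,235,275,.067,.080)
fit("slant",95,150,235,275,.050,.08)
fit("short",40,95,235,275,.047,.062)
# colour mask of mould edges yaw
a=cv2.resize(c["color"][10:215,200:310],None,fx=2.9,fy=2.9,interpolation=cv2.INTER_CUBIC)
cv2.imwrite("pics/w1z.png",a[...,::-1])
# expected tall from mould pose
th=np.radians(23.);print(541.1+60*np.sin(th),-224.8-60*np.cos(th))
E
```

```text
mould 7939 ((541.0579223632812, -225.0887451171875), (74.92408752441406, 214.03085327148438), 22.40416145324707) med [ 536.54831854 -207.52485799   29.07933947]
   [312.55733807 312.90629525 318.39867287 399.12090308 514.93246951
 523.44950409 524.72127516]
   [373.23597493 373.51354199 375.85502646 410.62499396 444.68266031
 446.89378582 447.28064959]
tall 828 ((564.2008056640625, -280.23681640625), (25.619491577148438, 40.13131332397461), 22.40462303161621) med [ 563.52771628 -279.42850727   75.13713121]
   [458.42256659 458.47549367 458.88318217 476.98836229 496.49795751
 497.93326663 498.04963621]
   [397.028673   397.07324533 398.17598676 409.56862771 420.92003333
 422.00470191 422.05559798]
slant 907 ((541.1200561523438, -225.0914764404297), (25.61773109436035, 38.76924514770508), 22.941679000854492) med [ 541.19544706 -225.23590462   65.30756223]
   [399.24291071 399.25106128 400.33150119 418.37826566 436.79378134
 437.86725453 437.91243309]
   [397.43619109 397.467336   398.56483897 410.7158961  421.7737394
 422.86084137 422.89812527]
short 969 ((518.3838500976562, -169.9317169189453), (26.118118286132812, 39.477359771728516), 22.601884841918945) med [ 518.19206736 -169.50783151   55.06250941]
   [339.46892699 339.56252785 340.80250343 358.65517351 377.0525541
 378.19571053 378.69411552]
   [397.67497022 397.73167432 398.79335925 410.75917666 422.60418054
 423.70270086 423.7247405 ]
564.5438677093564 -280.03029120714643
```

View pics/w1z.png

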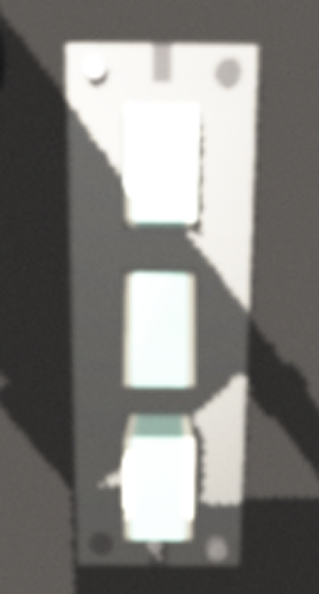

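carry_out(deltas="1 -0.4 -1.2 -40 0 0 -0.008;1 0 0 -40 0 0 0;1 0 0 -40 0 0 0;1 0 0 -35 0 0 0;1 0 0 -25 0 0 0;1 0 0 -15 0 0 0;1 0 0 -6 0 0 0;1 0 0 0 0 0 0;1 0 0 0 0 0 0", force=15)

```text
clock: 3.7
position: [0.5658, -0.2809, 0.039]
tool_rot: [-0.139, 0.693, 0.138, 0.694]
contact_force: [-0.1, -0.1, 0.3]
opening: 0.0881
```

```bash
python3 - <<'E'
from h import *
c,o=snap("wrist","w2"); print(o["clock"],o["position"],o["tool_rot"],o["contact_force"])
E
```

```text
3.7 [ 0.56578133 -0.28089033  0.03903838] [-0.13858292  0.69288637  0.13759619  0.69409693] [-0.06702    -0.14463138  0.28478531]
```

View pics/w2.png

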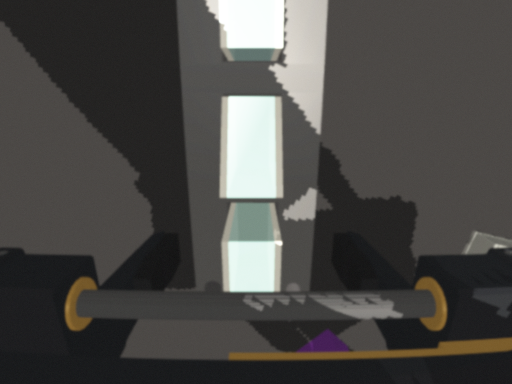

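The block sits between the fingers at columns 222–280, about 1.5 mm off centre. I'll correct that and close.

carry_out(deltas="1 -1.4 0.5 -1 0 0 0;-0.2 0 0 0 0 0 0;-0.2 0 0 0 0 0 0;-0.3 0 0 0 0 0 0;-0.4 0 0 0 0 0 0;-0.5 0 0 0 0 0 0;-1 0 0 0 0 0 0;-1 0 0 0 0 0 0;-1 0 0 0 0 0 0;-1 0 0 0 0 0 0", force=20)

```text
clock: 5.0
position: [0.5634, -0.28, 0.0367]
tool_rot: [-0.138, 0.693, 0.138, 0.694]
contact_force: [0.8, 0.5, -0.1]
opening: 0.0257
```

```bash
python3 - <<'E'
from h import *
c,o=snap("wrist","w3"); print(o["clock"],o["position"],o["tool_rot"],o["contact_force"],o["opening"])
E
```

```text
5.0 [ 0.5634409  -0.28000418  0.03670438] [-0.13805289  0.693495    0.13804298  0.69350575] [ 0.84034344  0.50905707 -0.1379564 ] 0.025681877015902504
```

View pics/w3.png

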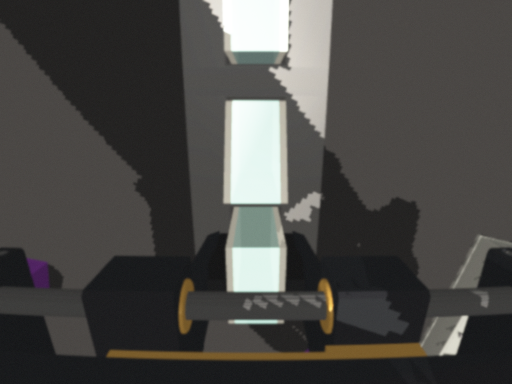

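Gripped: the opening is 25.7 mm on a 26 mm block. Lifting straight up.

carry_out(deltas="-1 0 0 4 0 0 0;-1 0 0 8 0 0 0;-1 0 0 12 0 0 0;-1 0 0 16 0 0 0;-1 0 0 30 0 0 0;-1 0 0 40 0 0 0;-1 0 0 40 0 0 0;-1 0 0 35 0 0 0;-1 0 0 18 0 0 0;-1 0 0 0 0 0 0")

```text
clock: 6.3
position: [0.5643, -0.2804, 0.2419]
tool_rot: [-0.139, 0.692, 0.137, 0.695]
contact_force: [0.3, -0.6, -1.9]
opening: 0.0262
```

```bash
python3 - <<'E'
from h import *
c,o=snap("wrist","w4"); print(o["clock"],o["position"],o["tool_rot"],o["contact_force"],o["opening"])
np.set_printoptions(suppress=True)
t,_=snap("top","top1");W=world(t)
b=cv2.resize(t["color"][150:215,155:280],None,fx=6,fy=6,interpolation=cv2.INTER_CUBIC);cv2.imwrite("pics/v.png",b[...,::-1])
# viewer plate outline
s,_=snap("scene","scene1")
# lamp-free points: use grayscale bright mask from plate on table
for nm,c0,w in(("top",t,W),):
    m=(c0["color"].min(-1)>90)
    m[:150]=0;m[206:]=0;m[:,:160]=0;m[:,275:]=0
    p=w[m&(abs(w[...,2]-.017)<.010)]
    for th in np.radians([1,1.5,2,2.5]):
        u=np.array([np.sin(th),-np.cos(th)]);v=np.array([np.cos(th),np.sin(th)])
        print(np.degrees(th),[np.percentile(p[:,:2]@a*1000,[.5,1,2,50,98,99,99.5]).round(1) for a in(u,v)])
    L=w[m&(w[...,2]>.112)&(w[...,1]<.11)]
    print("lamp",cv2.minAreaRect((L[:,:2]*1000).astype(np.float32)),L.mean(0))
E
```

```text
6.3 [ 0.56428702 -0.28044485  0.24187286] [-0.1389133   0.69247595  0.13720028  0.69451871] [ 0.25973652 -0.64513674 -1.86708243] 0.026164262006175963
1.0 [array([-331.1, -328.8, -326.7, -175.1,  -58. ,    1.5,   24.4]), array([520.1, 520.8, 521.8, 579.7, 681.3, 687. , 693.8])]
1.5000000000000002 [array([-325.7, -323.9, -321.6, -169.7,  -53.4,    6.1,   29. ]), array([522.3, 522.7, 523.4, 580.9, 682.9, 688.3, 695.5])]
2.0 [array([-320.4, -319.1, -316.4, -164.5,  -48.8,   10.7,   33.5]), array([523.6, 523.8, 524.4, 582.4, 684.4, 689.9, 696.9])]
2.5 [array([-315.3, -314.1, -311.3, -159.3,  -44.2,   15.2,   38.1]), array([523.9, 524.6, 525.7, 583.7, 685.9, 691.5, 698.2])]
lamp ((542.9354248046875, 33.978233337402344), (96.49898529052734, 189.02871704101562), 89.43185424804688) [0.57846742 0.02913605 0.15488048]
```

View pics/v.png

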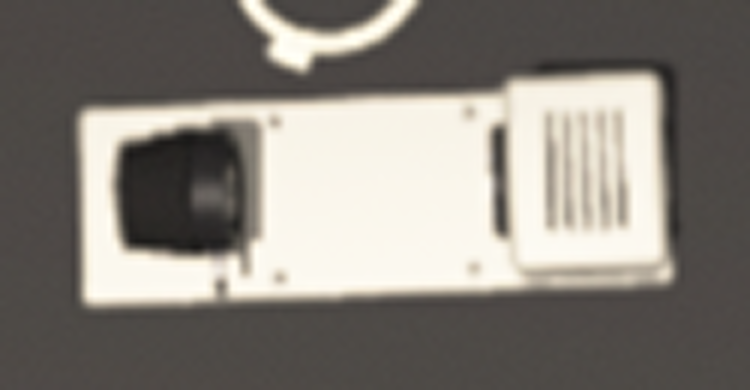

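View pics/w4.png

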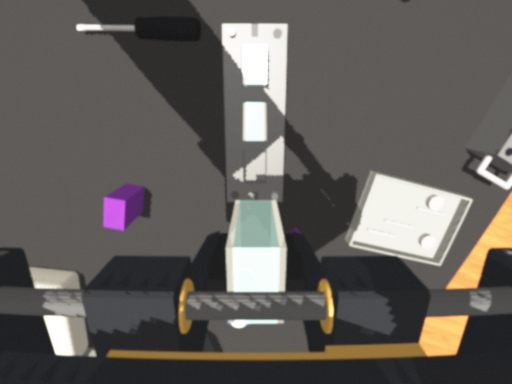

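The block is clear of the mould and upright in the grip at (256,260). In the top crop the viewer's plate corners are at (80,107), (85,306) and (673,284). I'll compute the viewer pose from these.

```bash
python3 - <<'E'
from h import *
np.set_printoptions(suppress=True,precision=4)
t=load("top0");K=np.array([[t["fx"],0,t["cx"]],[0,t["fy"],t["cy"]],[0,0,1.]]);R=cv2.Rodrigues(t["rvec"])[0]
def ray(px,z):
    n=cv2.undistortPoints(np.array([[px]],float),K,t["dist"]).ravel()
    d=R.T@np.array([*n,1]);C=-R.T@t["tvec"]; return C+d*(z-C[2])/d[2]
o=lambda p:(155+(p[0]+.5)/6-.5,150+(p[1]+.5)/6-.5)
TL,BL,BR=[ray(o(p),.017) for p in((80,106),(84,305),(673,284))]
print(TL,BL,BR,np.linalg.norm(TL-BL),np.linalg.norm(BL-BR)); 
d=BL-BR; print("yaw x",np.arctan2(d[1],d[0]), "centre",(TL+BR)/2)
e=TL-BL; print("from short edge",np.arctan2(-e[0],e[1])+0, e)
# upper edge, lower edge line fits by subpixel: threshold crossing columns
g=cv2.cvtColor(t["color"],cv2.COLOR_RGB2GRAY).astype(float)
lo=[];up=[]
for u in range(172,262):
    col=g[185:212,u]; i=np.where((col[:-1]>140)&(col[1:]<=140))[0]
    if len(i): k=i[-1]; lo.append(ray((u,185+k+(col[k]-140)/(col[k]-col[k+1])),.017)[:2])
for u in range(172,238):
    col=g[160:180,u]; i=np.where((col[:-1]<140)&(col[1:]>=140))[0]
    if len(i): k=i[-1]; up.append(ray((u,160+k+(140-col[k])/(col[k+1]-col[k])),.017)[:2])
le=[]
for v in range(172,198):
    r=g[v,160:185]; i=np.where((r[:-1]<140)&(r[1:]>=140))[0]
    if len(i): k=i[0]; le.append(ray((160+k+(140-r[k])/(r[k+1]-r[k]),v),.017)[:2])
for n,p in(("lo",lo),("up",up),("le",le)):
    l=cv2.fitLine(np.array(p,np.float32),cv2.DIST_HUBER,0,.0005,.0001).ravel(); print(n,len(p),l,np.degrees(np.arctan2(l[1],l[0])))
E
```

```text
[0.6334 0.3421 0.017 ] [0.5109 0.339  0.017 ] [ 0.5206 -0.0215  0.017 ] 0.12252320432152389 0.36067356096164965
yaw x 1.5977418904355811 centre [0.577  0.1603 0.017 ]
from short edge -1.546170447015879 [0.1225 0.003  0.    ]
lo 90 [ 0.0322 -0.9995  0.5149  0.1626] -88.15473
up 66 [ 0.0306 -0.9995  0.6366  0.195 ] -88.24497
le 26 [0.9996 0.0272 0.5718 0.3417] 1.5596112
```

carry_out(deltas="-1 1 20 0 0 0 -0.015;-1 1 40 0 0 0 -0.036;-1 1 50 0 0 0 -0.036;-1 1 50 0 0 0 -0.036;-1 1 50 0 0 0 -0.036;-1 1 50 0 0 0 -0.036;-1 1 50 0 0 0 -0.036;-1 1 50 0 0 0 -0.036;-1 2 45 0 0 0 -0.036;-1 2 35 0 0 0 -0.036")

```text
clock: 7.7
position: [0.5741, 0.1617, 0.2373]
tool_rot: [-0.019, 0.708, 0.019, 0.706]
contact_force: [-0.7, -0.7, -0.4]
opening: 0.0258
```

carry_out(deltas="-1 0 0 0 0 0 -0.024;-1 0 0 0 0 0 0;-1 0 0 0 0 0 0;-1 0 0 0 0 0 0")

```text
clock: 8.2
position: [0.5755, 0.1589, 0.2396]
tool_rot: [-0.01, 0.707, 0.01, 0.707]
contact_force: [-0.0, -0.4, -0.5]
opening: 0.0263
```

```bash
python3 - <<'E'
from h import *
from scipy.spatial.transform import Rotation as R
c,o=snap("wrist","w5"); M=R.from_quat(o["tool_rot"]).as_matrix();print(o["clock"],o["position"],o["contact_force"],o["opening"],"jaw",M[:,2],"down",M[:,0])
np.set_printoptions(suppress=True)
W=wworld(c); z=W[...,2]; m=c["z_map"]>0
print((z[::16,::20]*1000).astype(int))
E
```

```text
8.2 [0.57547575 0.15889571 0.23957697] [-0.02261967 -0.38728199 -0.45440984] 0.026326846479546022 jaw [ 9.99589971e-01  2.86328685e-02 -2.20854792e-04] down [-2.15596035e-04 -1.86748635e-04 -9.99999959e-01]
[[   1    1    1    2    1    2    0    0    2    1    1    0    2    2
     1    0   -1    0    0    0    1    0    0    1    2    0]
 [   2    1    2    0    2    0    0    2    0    1    1   17   16   16
    16   17    0    0    1    0    0    1    0    0    0    0]
 [   1    2    1    0    2    2    2    0    0    0    1   19  109  113
   107   18    2    0    0    0    0    0    1    0    1    0]
 [   0    1    2    2    0    0    0    0    2    0    0   18  113  116
   109   18    0    1    0    0    1    1    0    1    0    0]
 [   1    0    0    1    1    1    0    0    1    0    1   87  115  119
   114   18    1    1    0    1    0    1    0    2    2    0]
 [   1    0    1    2    0    1  386    0    2    0    2   96  117  121
   115   19    1    1    0    0    1    0    0    1    0    0]
 [   1    2    1    1    1    1    1    1    0    1   84   82  115  118
   114   18
[... 1647 characters left out ...]
326   61  316  317  318]
 [ 322  322  322  320  322  328  329  328  329  323  321  320  321  321
   320  321  322  328  327  328  327  328  322  322  321  322]
 [ 321  314  307    2    1  329  328  329  328  326  302  122  277  278
   277  121  317  329  329  329  328  328   60   58  310  316]
 [ 323  317  310    1  386  329  329  329  328  326  304   27    2    2
     1    1  315  328  328  328  327  328   34   61  312  320]
 [ 338  318  311    0    2  329  331  331  331  331  306   29    5    2
     2    1  330  331  330  330  330  331   51  306  315  339]
 [ 343  343  341  340  341  340  340  341  340  340  339  339  340  340
   339  339  340  340  340  340  340  341  341  341  341  342]]
```

View pics/w5.png

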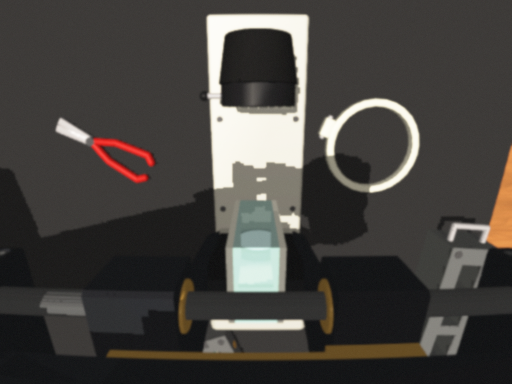

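The viewer is ahead in the view (plate columns 210–308), with the analyser at (258,70) and the block in hand at (256,265). I'll cross-check the viewer pose and the block from this view.

```bash
python3 - <<'E'
from h import *
np.set_printoptions(suppress=True,precision=2)
c=load("w5");W=wworld(c)*1000
m=(abs(W[...,2]-17)<6); m[:12]=0; m[225:]=0; m[:,:200]=0; m[:,320:]=0
# edges per row
L=[];Rr=[]
for v in range(18,220,2):
    i=np.where(m[v])[0]
    if len(i)>5: L.append(W[v,i[0],:2]);Rr.append(W[v,i[-1],:2])
for n,p in(("L",L),("R",Rr)):
    l=cv2.fitLine(np.array(p,np.float32),cv2.DIST_HUBER,0,.5,.01).ravel(); print(n,len(p),l,"yaw",np.degrees(np.arctan2(l[1],l[0])),"x at y=160",l[2]+(160-l[3])*l[0]/l[1])
print("far edge y",[W[np.where(m[:,u])[0][0],u,1].round(1) for u in range(215,300,15)])
a=(W[...,2]>80)&(W[...,2]<125);a[115:]=0;a[:,:218]=0;a[:,300:]=0
p=W[a];print("analyser",np.percentile(p[:,0],[1,50,99]),np.percentile(p[:,1],[1,50,99]))
# block top in hand
b=(abs(W[...,2]-278)<4);b[:200]=0;b[:,:225]=0;b[:,290:]=0
p=W[b];print("top",len(p),np.median(p,0),cv2.minAreaRect(p[:,:2].astype(np.float32)))
E
```

```text
L 101 [  0.03  -1.   517.68 215.03] yaw -88.263275 x at y=160 519.3497
R 101 [  0.03  -1.   635.75 217.99] yaw -88.28502 x at y=160 637.485
far edge y [np.float64(337.7), np.float64(337.4), np.float64(338.0), np.float64(338.4), np.float64(339.0), np.float64(339.7)]
analyser [539.19 574.88 611.03] [235.84 267.62 301.32]
top 3010 [576.37 168.46 278.04] ((577.2518920898438, 158.68922424316406), (28.22962188720703, 41.38050842285156), 0.41388407349586487)
```

carry_out(deltas="-1 1.2 0.8 -20 0 0 0;-1 0 0 -35 0 0 0;-1 0 0 -35 0 0 0;-1 0 0 -30 0 0 0;-1 0 0 -20 0 0 0;-1 0 0 -12 0 0 0;-1 0 0 -8 0 0 0;-1 0 0 -5 0 0 0;-1 0 0 0 0 0 0;-1 0 0 0 0 0 0")

```text
clock: 9.5
position: [0.5773, 0.161, 0.0755]
tool_rot: [-0.011, 0.707, 0.011, 0.708]
contact_force: [-0.9, -0.0, -0.7]
opening: 0.0255
```

```bash
python3 - <<'E'
from h import *
from scipy.spatial.transform import Rotation as R
np.set_printoptions(suppress=True,precision=4)
c,o=snap("wrist","w6"); M=R.from_quat(o["tool_rot"]).as_matrix();print(o["clock"],o["position"],o["contact_force"],o["opening"],"jaw",M[:,2],"down",M[:,0],abs(o["joint_velocities"]).max())
W=wworld(c)*1000
b=(abs(W[...,2]-112)<4);b[:200]=0;b[:,:225]=0;b[:,290:]=0
p=W[b];print("top",len(p),np.median(p,0),cv2.minAreaRect(p[:,:2].astype(np.float32)))
s,_=snap("scene","s6")
b=cv2.resize(s["color"][120:230,230:370],None,fx=5,fy=5,interpolation=cv2.INTER_CUBIC);cv2.imwrite("pics/s6z.png",b[...,::-1])
t=load("s6")
E
```

```text
9.5 [0.5773 0.161  0.0755] [-0.8786 -0.0092 -0.699 ] 0.025494002852546126 jaw [0.9995 0.03   0.0014] down [ 0.0014  0.0003 -1.    ] 0.001334257517814606
top 3125 [577.9792 171.1582 113.9392] ((579.0458984375, 160.8766326904297), (28.600290298461914, 41.446319580078125), 1.0759562253952026)
```

View pics/w6.png

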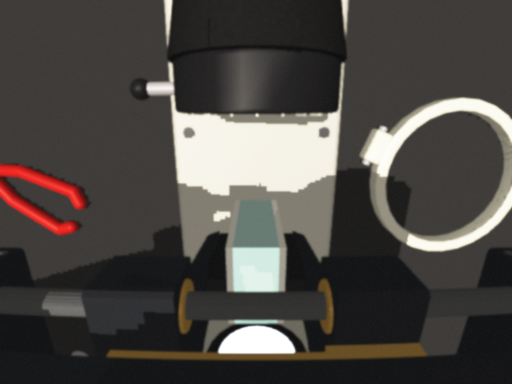

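View pics/s6z.png

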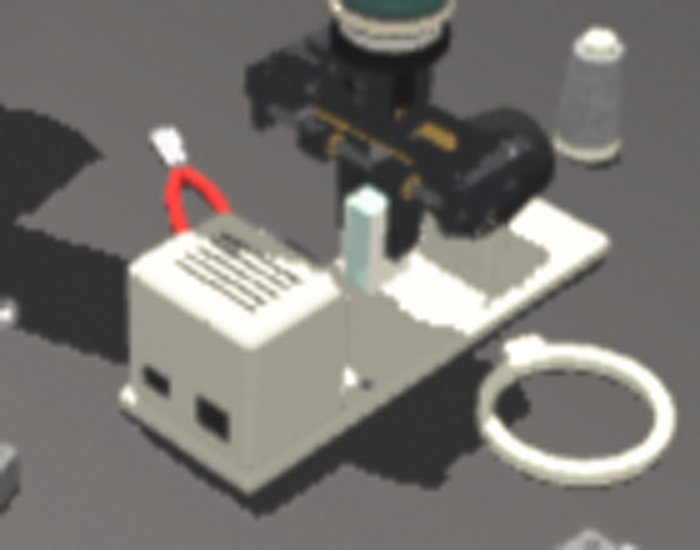

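The block hangs upright at (256,265), in line with the lamp window at (256,340) and the analyser at (257,85), and clear of everything. Top measures about 113 mm, so its middle is at about 81 mm. Handing in.

```bash
python3 -c "
from cell import workorder,observe
print(workorder.sign_off()); o=observe(); print(o['clock'],o['position'],o['opening'])"
```

```text
the job is handed in; nothing more can be done
None
the job is handed in; nothing more can be done
```

I lifted the tall block straight out of the mould by its two frosted faces and carried it over the lamp house. I then lowered it into the viewer's light path and handed the job in at about 9.5 s, still holding it. The sign-off gave no verdict, and the state could not be read afterwards.

| Last check | Reading | Target |
|---|---|---|
| TCP | (577.3, 161.0, 75.5) mm | viewer centre at about x 576–578, y 159–160 mm |
| Middle of the block | about 81 mm high | 80 mm, within 10 |
| Yaw of the jaws | about 1.7° | viewer at about 1.75° |
| Tilt of the tool | about 0.1° | upright |
| Opening | 25.5 mm | block is 26 mm |
| Force on the tool | about 1 N | no sign of contact |

- **Viewer position:** the top and wrist cameras disagreed by about 2 mm on the viewer's sideways centre (576.3 against 578.4 mm). I aimed between them, well inside the 8 mm tolerance.
- **Wrist picture:** it shows the lamp window, the block and the analyser in line.
- **Other castings:** they looked undisturbed in the wrist picture right after the lift. I did not measure them again after that.

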